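Prop the mill hood and load one grinding ball per jar

ROBOT

A 6-joint arm with a two-finger parallel gripper is mounted at the origin on the work surface. World frame = base frame: x ahead of the robot, y to its left, z up, the work surface at z = 0. Lengths are in m, angles in rad, forces in N, time in s.
With the tool pointing down it reaches from about 0.275 to 0.725 m from the base axis. Payload 15.9 kg.
Tool frame: the origin (TCP) lies on the centre line of the jaws, within the pads' length; the fingertips stand 19 mm ahead of it and the grasp point (between the pads) is the TCP; z points along the fingers, y is the line along which they close (so a half turn about z gives the same grasp; the last joint's range is limited). The gripper opens to 85 mm and grips with 20 to 120 N. Pads are 22 mm wide; open, the fingers measure 114 mm over their backs; the gripper's body (76 mm by 85 mm) begins 54 mm behind the grasp point. The pads swing forward as they close: fully open they stand 13 mm farther back than shut.
Start: joints at [-1.138, 0.213, -0.034, 1.323, 0, 1.571], TCP at [0.21, -0.454, 0.25] pointing down, gripper open.
Joint ranges: [-2.98, 2.98], [-0.74, 1.72], [-1.14, 1.35], [-2.1, 2.04], [-1.57, 1.44], [-3.14, 3.14]. Speed limits (rad/s): [1.89, 1.89, 2.39, 2.57, 3.14, 3.14].

INTERFACE

Orientations are given as a rotation vector (axis times angle).
In Python, from cell import status, vision, job gives the robot as it stands.
- The arm moves only by the tool apply_moves, never from a script. Its argument "rows" is one flat list of numbers, 6 for each row, row after row: the shift along the tool's x, y, z in units of 30 mm (1.0 is 30 mm), then the turn, a rotation vector about the tool's x, y, z in rad. In form: [x, y, z, wx, wy, wz, x, y, z, wx, wy, wz, ...]. A call has 1 to 12 rows; each row is the pose to reach, as a shift and turn from the pose commanded when the call began, along the tool's axes at that moment; what a row does not reach only later rows make up. A row lasts 1/10 s, in which the tool goes at most 50 mm and 8.59 degrees, less where a joint would pass 70% of its speed; a pose out of reach is approached as far as the arm can. A call with a gripper value outside its range is refused whole. "jaw" is the gripper command: -1 is shut, 1 is fully open, values between are in proportion, set as the call begins (left out, the last holds). The fingers move at their own pace and stop on an object; "grip_force" is the grip in N (left out, the last holds). Time passes only in rows, so rows that repeat a pose let the fingers close. It gives the time, the measured TCP pose, the force, the opening and the grip force at its end, in the units of the state.
- status.get_obs(): the state, without advancing time (a new reading comes with each control period).
- vision.capture(name): name is "scene" or "top" or "wrist"; returns the picture (384x512x3 uint8, red, green, blue); there is no depth.
- vision.calibration(name): a dict with "vertical_fov" (degrees; the focal length in pixels is half the picture's height over the tangent of half this angle, whatever the lens; pixels are square), "cx", "cy" (the principal point, pixels), "R" (3x3) and "t" (3): a world point X has camera coordinates R X + t. Camera axes: x right, y down, z forward; pixel columns grow to the right and rows downward; lengths in m; the calibration is good to about 2 mm. A picture is of the moment at which its call begins: read the wrist's pose just before it. calibration takes no time and is no camera call; for the wrist camera it gives the pose at the moment of the call.
- job.job_done(): hands the job in; it is judged then, once.
The state is a dict: "clock": time; "joints": joint angles; "joint_vel": joint speeds; "joint_efforts": joint torques, N m; "ee_pos": TCP position; "orientation": TCP orientation; "wrist_force": force on the tool from outside, world axes, zero at the start; "wrist_torque": the same for the moment, N m; "gripper_width": opening from 0.0 (shut) to 1.0 (fully open); "gripper_force": force on a finger pad.
Only numpy, scipy, OpenCV 4.12 (cv2) and the standard library are available. Lean on these libraries where they do the work, as an engineer would, in place of code of your own. Each camera call takes 0.05 s, during which the arm holds its last target. There are 200 camera calls.

TASK

Swing the prop rod of the shaker mill up by its yellow grip until its tip is fully home in the red socket on the raised hood, and only then load the mill: put one white ceramic ball from the blue rack into each of the three open jars, so that it lies on the jar's floor. Leave the two blue-capped jars, the dark steel balls in the rack, and the flasks, bottles and black cap where they are, do not knock the hood down, and leave the rod propped.

Things in the scene. Friction and masses are not known exactly. Their poses are not given: they have to be found in the camera images.
- machine: white shaker mill, fixed on the table. Origin on the table under the work deck; its x axis points away from the robot side towards its far side, y towards the raised hood, z up (yaw is within 0.12 rad of the world's). Body spans x -130..130, y -120..280 mm, grey deck at z = 90 mm. On it an aluminium carrier plate (x -75..55, y -75..75 mm, top at z = 100 mm) holds five jars in a five-spot pattern: centre (-10, 0) and corners (-46 or 26, -43 or 43) mm.
- hood (a joint): hinge of the clear plastic hood (200 mm wide, 290 mm long, red socket on its edge) that already stands raised at the mill's +y side: 0 = raised (start), grows as it falls towards the deck. A stiff hinge (1.5 N m) holds it. Raised, it stands at machine x -101..101 mm, from y = 200 mm at the foot (z = 100 mm) leaning in to y = 175 mm at the top (z = 390 mm).
- prop_rod (a joint): hinge of the steel prop rod (8 mm thick, 301 mm long) on the mill's far side: 0 = lying level along the machine's +y direction on its rest, grows as it swings up; at 0.75 rad its tip is in the hood's socket and a stop ends the travel. It turns about the machine's x axis through prop_pivot, in the plane x = 115 mm. Stiff pivot: it stays at any angle it is left at; about 3 N at the handle moves it. Starts between 0 and 0.15.
- prop_pivot (a point): pivot of the prop rod, machine (115, -40, 115) mm
- prop_handle (a point): centre of the prop rod's yellow grip: a cross-pin 26 mm long along the machine's x axis, 18 mm in diameter, 120 mm from the pivot along the rod. Pinched by its two end faces it can turn between the fingers while it is swung. When the rod lies down its centre is 25 mm above the deck; space on both sides of it is free for at least 30 mm.
- jar1_mouth (a point): open grinding jar 1 (grey, fixed): centre of its mouth, at the rim, 130 mm above the table; z up. Inside diameter 36 mm, outside 42 mm, 24 mm deep, so that a ball on its floor has its centre 10 mm below the rim. Which place of the carrier it takes varies.
- jar2_mouth (a point): open grinding jar 2 (grey, fixed): centre of its mouth, at the rim, 130 mm above the table; z up. Inside diameter 36 mm, outside 42 mm, 24 mm deep, so that a ball on its floor has its centre 10 mm below the rim. Which place of the carrier it takes varies.
- jar3_mouth (a point): open grinding jar 3 (grey, fixed): centre of its mouth, at the rim, 130 mm above the table; z up. Inside diameter 36 mm, outside 42 mm, 24 mm deep, so that a ball on its floor has its centre 10 mm below the rim. Which place of the carrier it takes varies.
- closed_jar1_top (a point): top centre (138 mm above the table) of closed jar 1, closed by a blue cap 45 mm wide; takes no ball. Its place in the carrier varies.
- closed_jar2_top (a point): top centre (138 mm above the table) of closed jar 2, closed by a blue cap 45 mm wide; takes no ball. Its place in the carrier varies.
- rack: blue ball rack, a plate 115 (x) x 175 (y) x 14 mm on the table, origin under its centre; six shallow pockets at x = -29 or 29, y = -56, 0 or 56 mm. Each holds a ball whose centre stands about 26 mm above the table (12 mm above the plate).
- ball1_center (a point): centre of white ceramic grinding ball 1, 28 mm in diameter, about 70 g, loose in a pocket of the rack (which one varies)
- ball2_center (a point): centre of white ceramic grinding ball 2, 28 mm in diameter, about 70 g, loose in a pocket of the rack (which one varies)
- ball3_center (a point): centre of white ceramic grinding ball 3, 28 mm in diameter, about 70 g, loose in a pocket of the rack (which one varies)
- steel1_center (a point): centre of dark steel ball 1, 28 mm in diameter, in a pocket of the rack; it stays there
- steel2_center (a point): centre of dark steel ball 2, 28 mm in diameter, in a pocket of the rack; it stays there
- steel3_center (a point): centre of dark steel ball 3, 28 mm in diameter, in a pocket of the rack; it stays there
- flask_a_mid (a point): volumetric flask with a yellow stopper, loose, 192 mm tall, 62 mm wide at the bulb; point on its axis 96 mm up
- flask_b_mid (a point): volumetric flask with a yellow stopper, loose, 192 mm tall, 62 mm wide at the bulb; point on its axis 96 mm up
- flask_c_mid (a point): volumetric flask with a yellow stopper, loose, 192 mm tall, 62 mm wide at the bulb; point on its axis 96 mm up
- blue_a_mid (a point): clear bottle with a blue cap, loose, 100 mm tall, 60 mm wide; point on its axis 50 mm up
- blue_b_mid (a point): clear bottle with a blue cap, loose, 100 mm tall, 60 mm wide; point on its axis 50 mm up
- amber_mid (a point): amber bottle, loose, 130 mm tall, 60 mm wide; point on its axis 65 mm up
- black_cap_center (a point): centre of a small loose black screw cap, 34 mm wide, 14 mm tall, lying on the mill's deck

How it is judged:
On the way, in this order (a step that is already met when the one before it is completed fails the run):
1. the prop rod is up in the hood's socket (joint above 0.69 rad) (value of joint prop_rod above 0.69 rad), for 0.2 s.
2. each open jar holds a white ball (((horizontal distance between ball1_center and jar1_mouth below 0.009 m and z of ball1_center in the frame of jar1_mouth below -0.005 m) or (horizontal distance between ball2_center and jar1_mouth below 0.009 m and z of ball2_center in the frame of jar1_mouth below -0.005 m) or (horizontal distance between ball3_center and jar1_mouth below 0.009 m and z of ball3_center in the frame of jar1_mouth below -0.005 m)) and ((horizontal distance between ball1_center and jar2_mouth below 0.009 m and z of ball1_center in the frame of jar2_mouth below -0.005 m) or (horizontal distance between ball2_center and jar2_mouth below 0.009 m and z of ball2_center in the frame of jar2_mouth below -0.005 m) or (horizontal distance between ball3_center and jar2_mouth below 0.009 m and z of ball3_center in the frame of jar2_mouth below -0.005 m)) and ((horizontal distance between ball1_center and jar3_mouth below 0.009 m and z of ball1_center in the frame of jar3_mouth below -0.005 m) or (horizontal distance between ball2_center and jar3_mouth below 0.009 m and z of ball2_center in the frame of jar3_mouth below -0.005 m) or (horizontal distance between ball3_center and jar3_mouth below 0.009 m and z of ball3_center in the frame of jar3_mouth below -0.005 m))), for 0.2 s.
At the end, for the whole second after the job is handed in: Prop rod in its socket (joint above 0.69 of 0.75 rad), hood still raised (within 0.12 rad), one white ball at rest in each of the three open jars (centre within 9 mm of the jar axis and over 5 mm below the rim), steel balls within 20 mm of their pockets (all of step 2 and value of joint prop_rod above 0.69 rad and value of joint hood below 0.12 rad and linear speed of each of ball1, ball2, ball3 below 0.03 m/s and distance of each of steel1_center, steel2_center, steel3_center from where it was at the start of the episode below 0.02 m); the robot touches nothing.
It fails at once if a ball is brought over or into the carrier while the prop rod is not up in its socket (value of joint prop_rod below 0.66 rad and horizontal distance between any of ball1_center, ball2_center, ball3_center and machine below 0.085 m).
It fails at once if the raised hood is knocked down by more than 0.15 rad (value of joint hood above 0.15 rad).
It fails at once if a dark steel ball is taken out of its pocket (moved more than 20 mm) (distance of any of steel1_center, steel2_center, steel3_center from where it was at the start of the episode above 0.02 m).
It fails at once if a flask, bottle or the black cap is pushed more than 30 mm or tipped over (distance of any of flask_a_mid, flask_b_mid, flask_c_mid, blue_a_mid, blue_b_mid, amber_mid, black_cap_center from where it was at the start of the episode above 0.03 m or angle between any of flask_a_mid, flask_b_mid, flask_c_mid, blue_a_mid, blue_b_mid, amber_mid's own z axis and vertical above 0.5 rad).
It also fails if it takes over 72 s, if anything falls off the work surface, if the arm or the gripper's body presses on something with over 40 N, if the wrist force passes 120 N, or if a joint passes its speed limit or range.

## Working session

There is one attempt and no reset: what is moved stays moved. The work goes in short steps, Python scripts to look and compute and a tool call to move; the robot and the scene stay as the last step left them, time stands still between calls to the robot, and variables do not carry over. Pictures are saved under pics/ and viewed, at most 13 in all, crops included, and the job is handed in when it is done.

Besides the shell and the picture viewer there is one more tool, called after ">>>" by a JSON object that holds its "name" and its "arguments". apply_moves: Moves the arm, as the interface text tells. Its arguments: {"type":"object","properties":{"rows":{"type":"array"},"jaw":{"type":"number"},"grip_force":{"type":"number"}},"required":["rows"]}

```bash
mkdir -p pics; ls; python3 - <<'E'
from cell import status, vision
import cv2,numpy as np
o=status.get_obs();print(o)
for n in("scene","top"):
    c=vision.calibration(n);print(n,c)
    cv2.imwrite(f"pics/{n}0.png",cv2.cvtColor(vision.capture(n),cv2.COLOR_RGB2BGR))
E
```

```text
pics
{'clock': 0.0, 'joints': array([-1.13794283e+00,  2.13326622e-01, -3.50290480e-02,  1.32350178e+00,
        1.78914849e-05,  1.57077315e+00]), 'joint_vel': array([ 4.45862801e-04,  3.87627939e-04, -5.83382272e-04, -1.18484885e-03,
       -1.50453611e-03,  6.34332385e-05]), 'joint_efforts': array([ 2.88257361e-03, -6.86153841e+01,  4.87123346e+01,  1.72609475e-02,
       -2.88761148e-04, -1.74862373e-05]), 'ee_pos': array([ 0.2096074 , -0.45360521,  0.24984283]), 'orientation': array([-3.06727869e+00, -6.74441251e-01,  3.30354694e-04]), 'wrist_force': array([-0.69752484, -0.33898385,  0.49451573]), 'wrist_torque': array([0.0152344 , 0.00816492, 0.00201988]), 'gripper_force': 0.0, 'gripper_width': 1.0047337728051544}
scene {'vertical_fov': 45.51459751862023, 'cx': 259.0692443814305, 'cy': 191.38660216297507, 'R': array([[ 0.14238177,  0.98977006, -0.0090922 ],
       [ 0.80592466, -0.12125807, -0.57946692],
       [-0.57464151,  0.0751779 , -0.81494504]]), 't': array([-0.01051133, -0.39336727,  1.59855979])}
top {'vertical_fov': 49.77667659778417, 'cx': 256.66458321113555, 'cy': 191.74060642646427, 'R': array([[-0.01247589, -0.99990181,  0.00638174],
       [-0.97652807,  0.01081129, -0.21511868],
       [ 0.21502857, -0.00891574, -0.97656706]]), 't': array([-0.07098285,  0.58831834,  1.09714923])}
```

View pics/top0.png

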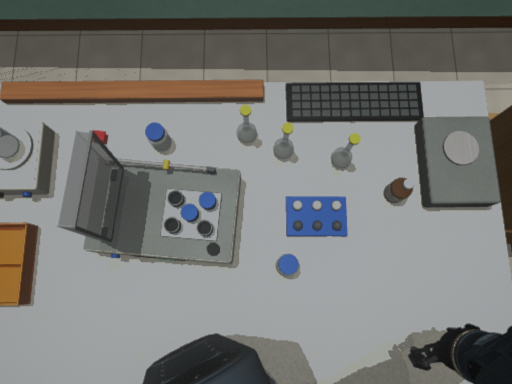

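View pics/scene0.png

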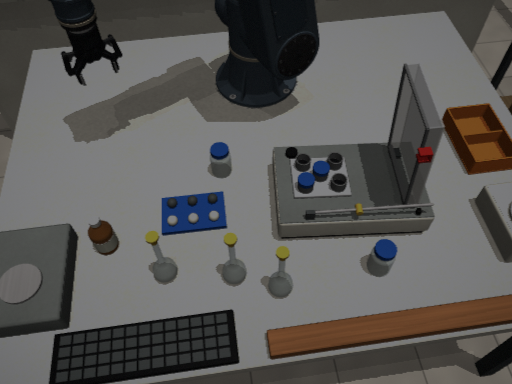

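Top view: the open jars are at about (176,199), (172,225) and (204,228), and the caps at (207,201) and (190,213). The yellow grip is at (166,165). White balls form the far rack row (297/317/336, 206), with the steel balls on row 226. The scene view agrees. Next I'll compute positions.

```bash
cat > h.py <<'E'
import numpy as np,cv2
def cam(c):
    f=192/np.tan(np.radians(c["vertical_fov"])/2);return f,c["cx"],c["cy"],np.array(c["R"]),np.array(c["t"])
def ray(c,p):
    f,cx,cy,R,t=cam(c);d=R.T@np.array([(p[0]-cx)/f,(p[1]-cy)/f,1]);return -R.T@t,d
def onz(c,p,z):
    o,d=ray(c,p);return o+d*(z-o[2])/d[2]
def tri(c1,p1,c2,p2):
    o1,d1=ray(c1,p1);o2,d2=ray(c2,p2)
    s=np.linalg.lstsq(np.c_[d1,-d2],o2-o1,rcond=None)[0]
    a=o1+d1*s[0];b=o2+d2*s[1];return (a+b)/2,np.linalg.norm(a-b)
def proj(c,X):
    f,cx,cy,R,t=cam(c);q=R@np.array(X)+t;return np.array([f*q[0]/q[2]+cx,f*q[1]/q[2]+cy])
def blobs(img,lo,hi,amin=8,roi=None):
    h=cv2.cvtColor(img,cv2.COLOR_RGB2HSV);m=cv2.inRange(h,lo,hi)
    if roi: k=np.zeros_like(m);x0,y0,x1,y1=roi;k[y0:y1,x0:x1]=1;m=m*k
    n,l,s,c=cv2.connectedComponentsWithStats(m)
    return [(c[i].round(1),s[i,4],s[i,2:4]) for i in range(1,n) if s[i,4]>=amin]
E
python3 - <<'E'
from h import *
from cell import vision
np.set_printoptions(precision=4,suppress=True)
I={n:cv2.cvtColor(cv2.imread(f"pics/{n}0.png"),cv2.COLOR_BGR2RGB) for n in("top","scene")}
C={n:vision.calibration(n) for n in I}
T={};
ro={"top":(150,150,230,250),"scene":(270,140,370,230)}
for n in I:
    print(n,"yellow",blobs(I[n],(20,120,120),(35,255,255),4,ro[n]))
    print("red",blobs(I[n],(0,180,100),(5,255,255),8,(80,120,120,160) if n=="top" else (405,140,440,170)))
    b=blobs(I[n],(105,150,60),(125,255,255),20,ro[n]);print("caps",b)
    for x in b: print("  cap",onz(C[n],x[0],.136))
    r=(280,190,350,240) if n=="top" else (155,190,230,235)
    b=blobs(I[n],(105,100,60),(125,255,255),200,r);print("rack",b)
    w=blobs(I[n],(0,0,140),(180,70,255),10,(288,200,345,212) if n=="top" else (165,208,222,228))
    print("white",w)
    for x in w: print("  ball",onz(C[n],x[0],.028))
    b=blobs(I[n],(0,0,0),(180,255,70),20,ro[n]);print("dark",b)
    for x in b: print("  ",onz(C[n],x[0],.118))
o=np.hstack([cv2.resize(I["top"][150:270,70:250],None,fx=3,fy=3,interpolation=2)])
cv2.imwrite("pics/c1.png",o[:,:,::-1])
E
```

```text
top yellow [(array([165.6, 164.3]), np.int32(44), array([6, 9], dtype=int32))]
red []
caps [(array([207. , 199.9]), np.int32(182), array([15, 15], dtype=int32)), (array([188.9, 211.9]), np.int32(187), array([15, 15], dtype=int32))]
  cap [0.5512 0.0529 0.136 ]
  cap [0.52   0.0995 0.136 ]
rack [(array([315.8, 216.5]), np.int32(1887), array([61, 39], dtype=int32))]
white [(array([297.2, 204.2]), np.int32(52), array([8, 9], dtype=int32)), (array([316.5, 204.4]), np.int32(54), array([8, 8], dtype=int32)), (array([336.3, 204.5]), np.int32(51), array([8, 8], dtype=int32))]
  ball [ 0.5574 -0.1945  0.028 ]
  ball [ 0.5562 -0.2501  0.028 ]
  ball [ 0.5553 -0.3071  0.028 ]
dark [(array([211.1, 171.8]), np.int32(30), array([10,  4], dtype=int32)), (array([174.7, 197.3]), np.int32(127), array([13, 12], dtype=int32)), (array([180.2, 202.9]), np.int32(26), array([10, 10], dtype=int32)), (array([171. , 224.3]), np.int32(132), array([13, 13], dtype=int32)), (array([204. , 227.2]), np.int32(133), array([13, 13], dtype=int32)), (array([178.3, 227.6]), np.int32(23), array([ 7, 11], dtype=int32)), (ar
[... 858 characters left out ...]
, np.int32(223), array([17, 19], dtype=int32)), (array([318.8, 219.9]), np.int32(465), array([98, 71], dtype=int32)), (array([319.4, 176.1]), np.int32(117), array([17, 13], dtype=int32)), (array([337.9, 182.5]), np.int32(247), array([17, 18], dtype=int32)), (array([304.2, 188.1]), np.int32(127), array([17, 13], dtype=int32)), (array([322.6, 196.6]), np.int32(89), array([58,  4], dtype=int32)), (array([331.6, 214.8]), np.int32(323), array([67, 11], dtype=int32))]
   [0.5096 0.226  0.118 ]
   [0.4711 0.0507 0.118 ]
   [0.4925 0.1457 0.118 ]
   [0.6693 0.0634 0.118 ]
   [0.5374 0.0943 0.118 ]
   [0.565  0.1372 0.118 ]
   [0.5695 0.0472 0.118 ]
   [0.6026 0.0881 0.118 ]
   [0.6594 0.0979 0.118 ]
```

View pics/c1.png

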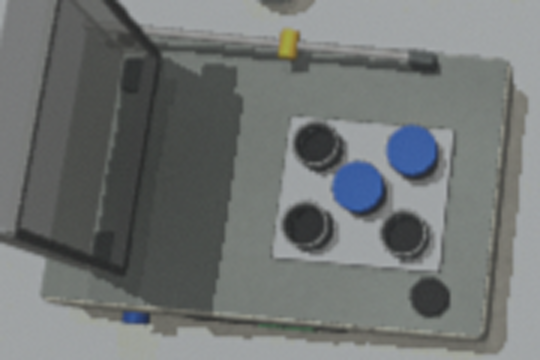

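The crop confirms the layout: centre and (26,-43) are capped, the other three corners are open, and the rod lies down. Next I'll fit the machine and rack poses.

```bash
cat >> h.py <<'E'
from scipy.spatial.transform import Rotation as Ro
def down(yaw,tilt=0):  # tool z down, tool y at world angle yaw
    y=np.array([np.cos(yaw),np.sin(yaw),0]);z=np.array([0,0,-1.]);x=np.cross(y,z)
    return Ro.from_matrix(np.c_[x,y,z])
def rows(o,P,R):
    A=Ro.from_rotvec(o["orientation"]);s=A.inv().apply(np.array(P)-o["ee_pos"])/.03
    return np.r_[s,(A.inv()*R).as_rotvec()].round(3)
E
python3 - <<'E'
from h import *
from cell import vision,status
np.set_printoptions(precision=4,suppress=True)
C={n:vision.calibration(n) for n in("top","scene")}
def fit(M,W):
    M=np.array(M);W=np.array(W)[:,:2];m=M-M.mean(0);w=W-W.mean(0)
    a=np.arctan2((m[:,0]*w[:,1]-m[:,1]*w[:,0]).sum(),(m*w).sum());R=np.array([[np.cos(a),-np.sin(a)],[np.sin(a),np.cos(a)]])
    O=W.mean(0)-R@M.mean(0);print("yaw",a,"O",O,"res",(W-(O+M@R.T))*1e3);return a,O,R
caps=[tri(C["top"],a,C["scene"],b) for a,b in (((207,199.9),(306.1,178.8)),((188.9,211.9),(321.1,167.1)))]
print(caps)
t=C["top"];on=lambda p,z:onz(t,p,z)
W=[caps[0][0],caps[1][0],on((174.7,197.3),.124),on((171,224.3),.124),on((204,227.2),.124)]
a,O,R=fit([(26,-43),(-10,0),(26,43),(-46,43),(-46,-43)]*np.array(.001),W)
h,e=tri(C["top"],(165.6,164.3),C["scene"],(359,207.5));print("handle",h,e,"machine",R.T@(h[:2]-O))
for s in("top",):
  fit(np.array([(29,56),(29,0),(29,-56)])*.001,[on(p,.029) for p in((297.2,204.2),(316.5,204.4),(336.3,204.5))])
print("rack",on((315.8,216.5),.014),onz(C["scene"],(193,212.4),.014))
E
```

```text
[(array([0.5519, 0.0539, 0.1332]), np.float64(0.0014009805103643276)), (array([0.5205, 0.1004, 0.1336]), np.float64(0.0011748837636004054))]
yaw -0.10465163282395289 O [0.5309 0.0995] res [[-0.39   -0.0602]
 [-0.5119 -0.071 ]
 [ 0.346   0.2819]
 [ 0.0907  0.2406]
 [ 0.4652 -0.3914]]
handle [0.6526 0.1675 0.1247] 0.0012595423067232792 machine [0.1139 0.0804]
yaw -0.019071709567434123 O [ 0.5271 -0.2498] res [[ 0.0514  0.041 ]
 [-0.0919  0.4927]
 [ 0.0405 -0.5337]]
rack [ 0.5232 -0.2487  0.014 ] [ 0.5325 -0.25    0.014 ]
```

```bash
python3 - <<'E'
from h import *
from cell import status
o=status.get_obs()
print(rows(o,(.653,.167,.22),down(-.105)))
E
```

```text
[ 2.2095e+01 -1.2581e+01  1.0070e+00 -1.0000e-03 -0.0000e+00 -1.0330e+00]
```

>>> {"name": "apply_moves", "arguments": {"rows": [11, -6.3, 0, 0, 0, -0.5, 11, -6.3, 0, 0, 0, -0.5, 11, -6.3, 0, 0, 0, -0.5, 22.1, -12.6, 0, 0, 0, -1.033, 22.1, -12.6, 0, 0, 0, -1.033, 22.1, -12.6, 0, 0, 0, -1.033, 22.1, -12.6, 0, 0, 0, -1.033, 22.1, -12.6, 0, 0, 0, -1.033, 22.1, -12.6, 0, 0, 0, -1.033, 22.1, -12.6, 0, 0, 0, -1.033, 22.1, -12.6, 0, 0, 0, -1.033, 22.1, -12.6, 0, 0, 0, -1.033], "jaw": 0.18, "grip_force": 40}}

```text
clock: 1.3
ee_pos: [0.5589, 0.0366, 0.25]
orientation: [-2.335, -2.102, 0.001]
wrist_force: [0.6, -1.5, 0.6]
gripper_width: 0.59
gripper_force: 0.0
```

```bash
python3 - <<'E'
from h import *
from cell import status
o=status.get_obs();print(o["ee_pos"],o["clock"],o["gripper_width"])
print(rows(o,(.653,.167,.20),down(-.105)))
E
```

```text
[0.55885907 0.03660979 0.25004562] 1.3 0.5899759762537384
[ 4.651  2.667  1.667 -0.     0.     0.   ]
```

>>> {"name": "apply_moves", "arguments": {"rows": [4.65, 2.67, 0, 0, 0, 0, 4.65, 2.67, 0, 0, 0, 0, 4.65, 2.67, 0, 0, 0, 0, 4.65, 2.67, 0, 0, 0, 0, 4.65, 2.67, 1.67, 0, 0, 0, 4.65, 2.67, 1.67, 0, 0, 0, 4.65, 2.67, 1.67, 0, 0, 0, 4.65, 2.67, 1.67, 0, 0, 0]}}

```text
clock: 2.1
ee_pos: [0.6537, 0.1648, 0.2033]
orientation: [2.334, 2.1, 0.005]
wrist_force: [0.8, 0.7, 1.1]
gripper_width: 0.59
gripper_force: 0.0
```

```bash
python3 - <<'E'
from h import *
from cell import status,vision
o=status.get_obs();c=vision.calibration("wrist");I=vision.capture("wrist")
print(o["ee_pos"],o["clock"],o["gripper_width"])
b=blobs(I,(20,120,120),(35,255,255),30);print(b)
for x in b: print(onz(c,x[0],.123))
print(proj(c,o["ee_pos"]), proj(c,(.6537,.1673,.123)))
cv2.imwrite("pics/w1.png",I[:,:,::-1])
E
```

```text
[0.65365792 0.16482995 0.20329566] 2.1 0.5904350280824936
[(array([254.3, 208.5]), np.int32(897), array([40, 25], dtype=int32))]
[0.65534649 0.1676452  0.123     ]
[252.01461378 281.02247467] [251.83270223 209.25102765]
```

View pics/w1.png

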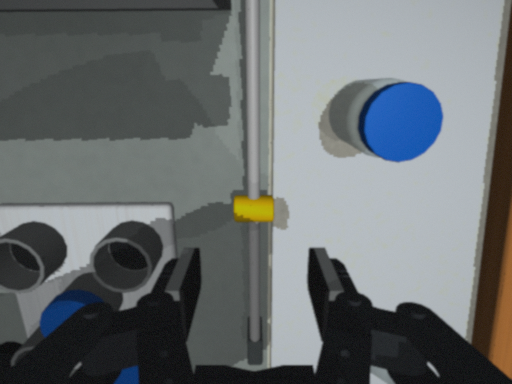

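The wrist view shows the yellow grip at (254,208), centred between the open fingers, and the bottle well clear on the right. I'll go down and close.

>>> {"name": "apply_moves", "arguments": {"rows": [0.08, 0.03, 1.5, 0, 0, 0, 0.08, 0.03, 2.6, 0, 0, 0, 0.08, 0.03, 2.75, 0, 0, 0, 0.08, 0.03, 2.75, 0, 0, 0]}}

```text
clock: 2.55
ee_pos: [0.6542, 0.1671, 0.1193]
orientation: [2.335, 2.101, 0.002]
wrist_force: [0.3, -0.1, 1.0]
gripper_width: 0.589
gripper_force: 0.0
```

>>> {"name": "apply_moves", "arguments": {"rows": [0, 0, 0, 0, 0, 0, 0, 0, 0, 0, 0, 0, 0, 0, 0, 0, 0, 0, 0, 0, 0, 0, 0, 0, 0, 0, 0, 0, 0, 0, 0, 0, 0, 0, 0, 0], "jaw": -1, "grip_force": 40}}

```text
clock: 3.15
ee_pos: [0.654, 0.1676, 0.1183]
orientation: [2.335, 2.102, 0.002]
wrist_force: [-1.2, 5.5, 3.0]
gripper_width: 0.297
gripper_force: 43.0
```

```bash
python3 - <<'E'
from h import *
from cell import status
np.set_printoptions(precision=3,suppress=True)
o=status.get_obs();print(o["ee_pos"],o["clock"],o["gripper_width"],o["gripper_force"],o["wrist_force"])
A=Ro.from_rotvec(o["orientation"])
# handle path: start angle from TCP y
q0=np.arcsin(np.clip((o["ee_pos"][2]-.115)/.12,0,.2))
print(q0)
M=Ro.from_euler("z",-.105)
hp=lambda q:np.array([0,-.04+.12*np.cos(q),.115+.12*np.sin(q)])
for q in np.r_[np.arange(q0,.75,.06),.75,.77]:
    d=M.apply(hp(q)-hp(q0)); print(round(q,3),A.inv().apply(d)/.03)
E
```

```text
[0.654 0.168 0.118] 3.15 0.29706366055765326 43.033674359321594 [-1.184  5.521  3.033]
0.027384227459254586
0.027 [0. 0. 0.]
0.087 [-0.014  0.    -0.24 ]
0.147 [-0.041  0.001 -0.478]
0.207 [-0.084  0.001 -0.714]
0.267 [-0.14   0.001 -0.947]
0.327 [-0.21   0.001 -1.177]
0.387 [-0.294  0.001 -1.402]
0.447 [-0.391  0.002 -1.621]
0.507 [-0.501  0.002 -1.834]
0.567 [-0.624  0.002 -2.041]
0.627 [-0.758  0.002 -2.239]
0.687 [-0.905  0.002 -2.429]
0.747 [-1.062  0.003 -2.61 ]
0.75 [-1.069  0.003 -2.618]
0.77 [-1.125  0.003 -2.676]
```

>>> {"name": "apply_moves", "arguments": {"rows": [-0.014, 0, -0.24, 0, 0.02, 0, -0.04, 0, -0.48, 0, 0.05, 0, -0.085, 0, -0.715, 0, 0.08, 0, -0.14, 0, -0.95, 0, 0.11, 0, -0.21, 0, -1.18, 0, 0.14, 0, -0.295, 0, -1.4, 0, 0.17, 0, -0.39, 0, -1.62, 0, 0.2, 0, -0.5, 0, -1.835, 0, 0.23, 0, -0.5, 0, -1.835, 0, 0.23, 0], "grip_force": 50}}

```text
clock: 4.05
ee_pos: [0.6523, 0.1512, 0.1737]
orientation: [-2.214, -1.99, -0.258]
wrist_force: [3.1, 2.0, -1.0]
gripper_width: 0.292
gripper_force: 50.1
```

```bash
python3 - <<'E'
from h import *
from cell import status,vision
np.set_printoptions(precision=3,suppress=True)
o=status.get_obs();print(o["ee_pos"],o["gripper_width"],o["gripper_force"],o["wrist_force"])
Q={}
for n in("top","scene"):
    I=vision.capture(n);c=vision.calibration(n);p=proj(c,o["ee_pos"]).astype(int);r=(p[0]-25,p[1]-25,p[0]+25,p[1]+25)
    print(n,p,blobs(I,(20,120,60),(35,255,255),4,r))
    cv2.imwrite(f"pics/{n}1.png",I[:,:,::-1])
E
```

```text
[0.652 0.151 0.174] 0.29246350772104024 50.120306611061096 [ 3.079  1.982 -0.979]
top [167 158] []
scene [355 196] []
```

>>> {"name": "apply_moves", "arguments": {"rows": [-0.06, 0, -0.175, 0, 0.02, 0, -0.12, 0, -0.35, 0, 0.04, 0, -0.19, 0, -0.52, 0, 0.06, 0, -0.265, 0, -0.68, 0, 0.08, 0, -0.32, 0, -0.79, 0, 0.1, 0, -0.377, 0, -0.89, 0, 0.12, 0, -0.41, 0, -0.95, 0, 0.12, 0, -0.44, 0, -1.0, 0, 0.12, 0, -0.44, 0, -1.0, 0, 0.12, 0]}}

```text
clock: 5.05
ee_pos: [0.6504, 0.1336, 0.1973]
orientation: [-2.141, -1.93, -0.378]
wrist_force: [15.9, 11.1, -20.5]
gripper_width: 0.29
gripper_force: 53.1
```

```bash
python3 - <<'E'
from h import *
from cell import status,vision
np.set_printoptions(precision=3,suppress=True)
o=status.get_obs();print(o["ee_pos"],o["gripper_width"],o["gripper_force"],o["wrist_force"])
I=vision.capture("scene");J=vision.capture("top")
cv2.imwrite("pics/s2.png",np.hstack([cv2.resize(I[60:240,280:450],None,fx=2.3,fy=2.3),cv2.resize(J[90:270,70:240],None,fx=2.3,fy=2.3)])[:,:,::-1])
E
```

```text
[0.65  0.134 0.197] 0.29037989594571756 53.10839295387268 [ 15.886  11.146 -20.47 ]
```

View pics/s2.png

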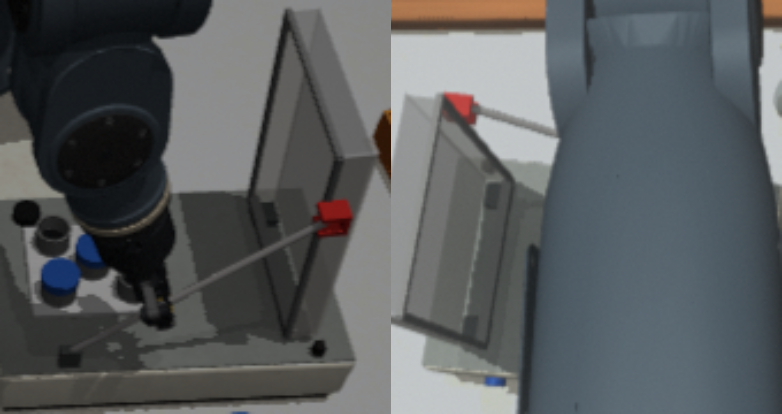

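The rod tip is in the red socket at about (333,215) in the left crop, and the 20 N reaction says it is on the stop. I'll release and back off along the tool axis.

>>> {"name": "apply_moves", "arguments": {"rows": [0, 0, 0, 0, 0, 0, 0, 0, 0, 0, 0, 0, 0, 0, 0, 0, 0, 0, 0, 0, 0, 0, 0, 0], "jaw": 0.18}}

```text
clock: 5.55
ee_pos: [0.6499, 0.1327, 0.1991]
orientation: [-2.143, -1.929, -0.379]
wrist_force: [0.5, -0.7, -0.6]
gripper_width: 0.591
gripper_force: 0.0
```

>>> {"name": "apply_moves", "arguments": {"rows": [0, 0, -1, 0, 0, 0, 0, 0, -2.3, 0, 0, 0, 0, 0, -4, 0, -0.05, 0, -1, 0, -5, 0, -0.2, 0, -2, 0, -5, 0, -0.35, 0, -2, 0, -5, 0, -0.35, 0]}}

```text
clock: 6.15
ee_pos: [0.6389, 0.0253, 0.3191]
orientation: [2.332, 2.101, -0.003]
wrist_force: [0.8, 1.1, -1.6]
gripper_width: 0.589
gripper_force: 0.0
```

```bash
python3 - <<'E'
from h import *
from cell import status,vision
np.set_printoptions(precision=3,suppress=True)
o=status.get_obs();print(o["ee_pos"],o["clock"],o["wrist_force"])
c=vision.calibration("wrist");I=vision.capture("wrist")
M=Ro.from_euler("z",-.1047);O=np.array([.5309,.0995,0])
for q in(.6,.69,.75):
    print(q,proj(c,O+M.apply([.115,-.04+.12*np.cos(q),.115+.12*np.sin(q)])))
print(blobs(I,(20,120,60),(35,255,255),20))
for mm in ((.026,.043),(-.046,.043),(-.046,-.043)):
    P=O+M.apply([*mm,.13]);print(P,"wrist px",proj(c,P))
cv2.imwrite("pics/w2.png",I[:,:,::-1])
from scipy.spatial.transform import Rotation
B=np.array([.5271,-.2498]);
for y in(.056,0,-.056): print(Ro.from_euler("z",-.019).apply([.029,y,0])[:2]+B)
b=Ro.from_euler("z",-.019).apply([.029,.056,0])[:2]+B
print(rows(o,(*b,.25),down(-.105)))
E
```

```text
[0.639 0.025 0.319] 6.15 [ 0.8    1.12  -1.586]
0.6 [252.559  20.089]
0.69 [252.527  28.408]
0.75 [252.507  34.976]
[(array([253.9,  33.8]), np.int32(1026), array([39, 29], dtype=int32)), (array([428. , 255.5]), np.int32(1057), array([40, 38], dtype=int32)), (array([374.3, 369.3]), np.int32(85), array([13, 10], dtype=int32))]
[0.561 0.14  0.13 ] wrist px [149.422  52.114]
[0.49  0.147 0.13 ] wrist px [65.788 52.084]
[0.481 0.062 0.13 ] wrist px [ 81.892 151.075]
[ 0.557 -0.194]
[ 0.556 -0.25 ]
[ 0.555 -0.306]
[-7.558 -1.947  2.328  0.     0.003  0.001]
```

View pics/w2.png

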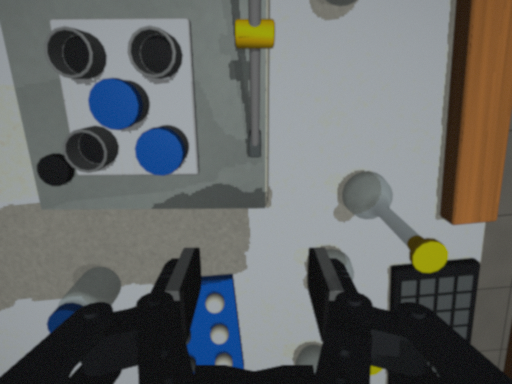

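The wrist view shows the yellow grip at (254,34), which matches a rod angle of about 0.74 rad, so it is propped. The open jar mouths are near (155,53), (71,52) and (90,149). Next I'll go to the first white ball.

>>> {"name": "apply_moves", "arguments": {"rows": [-7.55, -1.95, 0, 0, 0, 0, -7.55, -1.95, 0, 0, 0, 0, -7.55, -1.95, 0, 0, 0, 0, -7.55, -1.95, 2, 0, 0, 0, -7.55, -1.95, 3, 0, 0, 0, -7.55, -1.95, 5, 0, 0, 0, -7.55, -1.95, 6, 0, 0, 0, -7.55, -1.95, 6.64, 0, 0, 0, -7.55, -1.95, 6.64, 0, 0, 0, -7.55, -1.95, 6.64, 0, 0, 0], "jaw": 0.13}}

```text
clock: 7.2
ee_pos: [0.5568, -0.193, 0.1208]
orientation: [-2.334, -2.101, -0.004]
wrist_force: [0.2, 0.3, 1.1]
gripper_width: 0.564
gripper_force: 0.0
```

```bash
python3 - <<'E'
from h import *
from cell import status,vision
np.set_printoptions(precision=4,suppress=True)
o=status.get_obs();c=vision.calibration("wrist");I=vision.capture("wrist")
print(o["ee_pos"],o["clock"])
for x in blobs(I,(0,0,110),(180,60,255),150,None): print(x,onz(c,x[0],.03))
for b in((.557,-.194),(.556,-.25),(.555,-.306)): print(proj(c,(*b,.026)))
cv2.imwrite("pics/w3.png",I[:,:,::-1])
g=cv2.medianBlur(cv2.imread("pics/w2.png",0),3)[:180,:200]
print(cv2.HoughCircles(g,cv2.HOUGH_GRADIENT,1,40,param1=100,param2=18,minRadius=19,maxRadius=28))
E
```

```text
[ 0.5568 -0.193   0.1208] 7.2
(array([262.3, 144.1]), np.int32(126316), array([512, 380], dtype=int32)) [ 0.5676 -0.1507  0.03  ]
(array([256.3, 205.8]), np.int32(951), array([38, 34], dtype=int32)) [ 0.5594 -0.1921  0.03  ]
(array([261.8, 281.8]), np.int32(551), array([28, 26], dtype=int32)) [ 0.5574 -0.2516  0.03  ]
(array([270.3, 342.6]), np.int32(651), array([29, 31], dtype=int32)) [ 0.5586 -0.3068  0.03  ]
(array([130.6, 375.9]), np.int32(309), array([24, 18], dtype=int32)) [ 0.4423 -0.328   0.03  ]
(array([377. , 375.9]), np.int32(311), array([24, 18], dtype=int32)) [ 0.6423 -0.3492  0.03  ]
[253.046 206.711]
[259.659  277.1602]
[265.4175 338.5061]
[[[153.5  49.5  23. ]
  [ 83.5 151.5  19.6]
  [161.5 147.5  26.3]
  [112.5 106.5  25.2]
  [ 71.5  50.5  23. ]]]
```

View pics/w3.png

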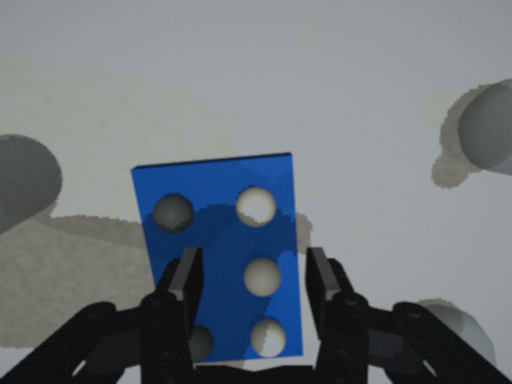

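White ball 1 is at (256,206), between the fingers, and the neighbouring steel ball at (173,213) is clear of the left finger. I'll grasp.

>>> {"name": "apply_moves", "arguments": {"rows": [0.02, 0.05, 1.4, 0, 0, 0, 0.02, 0.05, 2.5, 0, 0, 0, 0.02, 0.05, 2.75, 0, 0, 0, 0.02, 0.05, 2.75, 0, 0, 0]}}

```text
clock: 7.65
ee_pos: [0.5588, -0.193, 0.0386]
orientation: [-2.335, -2.102, -0.001]
wrist_force: [-0.1, -0.6, 0.2]
gripper_width: 0.564
gripper_force: 0.0
```

>>> {"name": "apply_moves", "arguments": {"rows": [0, 0, 0, 0, 0, 0, 0, 0, 0, 0, 0, 0, 0, 0, 0, 0, 0, 0, 0, 0, 0, 0, 0, 0, 0, 0, 0, 0, 0, 0], "jaw": -1, "grip_force": 25}}

```text
clock: 8.15
ee_pos: [0.5596, -0.1936, 0.0402]
orientation: [2.333, 2.1, 0.003]
wrist_force: [-4.0, 1.1, 10.3]
gripper_width: 0.307
gripper_force: 23.9
```

>>> {"name": "apply_moves", "arguments": {"rows": [0, 0, -1, 0, 0, 0, 0, 0, -2.5, 0, 0, 0, 0, 0, -4, 0, 0, 0, 0, 0, -5.5, 0, 0, 0, 0, 0, -7, 0, 0, 0, 0, 0, -7, 0, 0, 0]}}

```text
clock: 8.75
ee_pos: [0.5606, -0.1939, 0.2558]
orientation: [2.328, 2.095, 0.009]
wrist_force: [1.8, -0.3, -0.6]
gripper_width: 0.303
gripper_force: 25.2
```

```bash
python3 - <<'E'
from h import *
from cell import status
o=status.get_obs();print(o["ee_pos"],o["clock"],o["gripper_width"],o["gripper_force"])
M=Ro.from_euler("z",-.1047);O=np.array([.532,.0995,0])
for mm in ((.026,.043),(-.046,.043),(-.046,-.043)):
    P=O+M.apply([*mm,.18]);print(P,rows(o,P,down(-.105)))
E
```

```text
[ 0.5605628  -0.19390218  0.255848  ] 8.75 0.3029354857106448 25.230840146541595
[0.5623515 0.1395473 0.18     ] [ 1.1066e+01 -1.1330e+00  2.4890e+00  1.1000e-02  2.0000e-03  0.0000e+00]
[0.49074578 0.14707194 0.18      ] [ 1.1066e+01 -3.5330e+00  2.4630e+00  1.1000e-02  2.0000e-03  0.0000e+00]
[0.48175802 0.06154288 0.18      ] [ 8.199e+00 -3.532e+00  2.469e+00  1.100e-02  2.000e-03  0.000e+00]
```

>>> {"name": "apply_moves", "arguments": {"rows": [9, -1.13, 0, 0, 0, 0, 9, -1.13, 0, 0, 0, 0, 9, -1.13, 0, 0, 0, 0, 9, -1.13, 0, 0, 0, 0, 9, -1.13, 0, 0, 0, 0, 9, -1.13, 1, 0, 0, 0, 9, -1.13, 2, 0, 0, 0, 9, -1.13, 2, 0, 0, 0, 9, -1.13, 2, 0, 0, 0]}}

```text
clock: 9.65
ee_pos: [0.553, 0.0786, 0.1891]
orientation: [2.335, 2.101, 0.001]
wrist_force: [1.1, -0.3, -0.6]
gripper_width: 0.309
gripper_force: 25.2
```

```bash
python3 - <<'E'
from h import *
from cell import status,vision
np.set_printoptions(precision=4,suppress=True)
o=status.get_obs();c=vision.calibration("wrist");I=vision.capture("wrist")
print(o["ee_pos"],o["clock"],o["gripper_width"])
cv2.imwrite("pics/w4.png",I[:,:,::-1])
M=Ro.from_euler("z",-.1047);O=np.array([.532,.0995,0])
g=cv2.medianBlur(cv2.cvtColor(I,cv2.COLOR_RGB2GRAY),3)
for mm in ((.026,.043),(-.046,.043)):
    P=O+M.apply([*mm,.13]);e=M.apply([.018,0,0]);p=proj(c,P);r=np.linalg.norm(proj(c,P+e)-p);print(P,p,r)
    x0,y0=np.maximum(p-65,0).astype(int);G=g[y0:y0+130,x0:x0+130]
    h=cv2.HoughCircles(G,cv2.HOUGH_GRADIENT,1,5,param1=80,param2=12,minRadius=int(r*.9),maxRadius=int(r*1.25))
    for k in ([] if h is None else h[0][:4]): q=k[:2]+[x0,y0];print(q,k[2],onz(c,q,.13))
# ball in hand
print("TCP px",proj(c,o["ee_pos"]),blobs(I,(0,0,110),(180,70,255),200,(190,220,320,384)))
E
```

```text
[0.553  0.0786 0.1891] 9.65 0.30908546131923625
[0.5624 0.1395 0.13  ] [257.6984 119.1331] 33.72344879085364
[258.5 118.5] 33.6 [0.5628 0.1398 0.13  ]
[252.5 114.5] 32.5 [0.5598 0.1422 0.13  ]
[261.5 111.5] 32.2 [0.5648 0.1433 0.13  ]
[266.5 115.5] 35.8 [0.5672 0.1409 0.13  ]
[0.4907 0.1471 0.13  ] [122.7537 119.2357] 33.74386060517287
[132.5 119.5] 41.4 [0.4959 0.1464 0.13  ]
[128.5 115.5] 38.0 [0.4942 0.1487 0.13  ]
[121.5 116.5] 31.4 [0.4904 0.1485 0.13  ]
[142.5 116.5] 32.4 [0.5015 0.1474 0.13  ]
TCP px [252.0677 280.9476] [(array([209.1, 241.3]), np.int32(785), array([49, 50], dtype=int32)), (array([302.4, 234. ]), np.int32(634), array([43, 55], dtype=int32)), (array([253.9, 266.6]), np.int32(2547), array([55, 58], dtype=int32)), (array([254.8, 342.5]), np.int32(3909), array([83, 77], dtype=int32))]
```

View pics/w4.png

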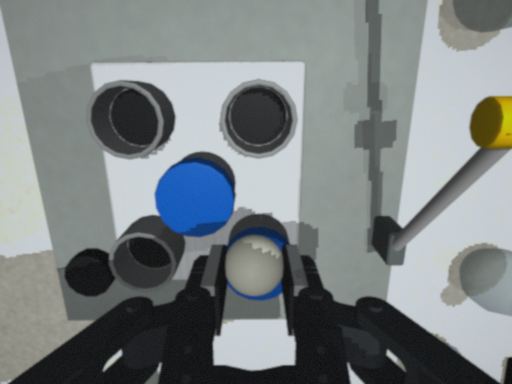

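The wrist view shows jar (26,43) at (258,119), matching my prediction within 1 mm, with the ball at (254,266) held centred. I'll move over the jar.

>>> {"name": "apply_moves", "arguments": {"rows": [1, 0.05, 0, 0, 0, 0, 2.06, 0.1, 0, 0, 0, 0, 2.06, 0.1, 0, 0, 0, 0, 2.06, 0.1, 0.3, 0, 0, 0, 2.06, 0.1, 0.3, 0, 0, 0]}}

```text
clock: 10.2
ee_pos: [0.5623, 0.1391, 0.1783]
orientation: [2.336, 2.101, -0.0]
wrist_force: [0.0, -0.4, -1.0]
gripper_width: 0.303
gripper_force: 25.2
```

```bash
python3 - <<'E'
from h import *
from cell import status,vision
np.set_printoptions(precision=4,suppress=True)
o=status.get_obs();c=vision.calibration("wrist");print(o["ee_pos"],o["clock"])
for d in(.008,.012,.016): print(d,proj(c,o["ee_pos"]-[0,0,d]), proj(c,o["ee_pos"]+[0,.01,-d]))
I=vision.capture("wrist");print(blobs(I,(0,0,110),(180,70,255),1000,(205,220,305,310)))
E
```

```text
[0.5623 0.1391 0.1783] 10.2
0.008 [252.1187 271.0567] [249.6538 250.9913]
0.012 [252.1616 266.4467] [249.7602 246.7966]
0.016 [252.2023 262.061 ] [249.8614 242.81  ]
[(array([255.3, 272.7]), np.int32(3083), array([57, 72], dtype=int32))]
```

>>> {"name": "apply_moves", "arguments": {"rows": [0, 0, 0.5, 0, 0, 0, 0, 0, 0.9, 0, 0, 0, 0, 0, 0.9, 0, 0, 0, 0, 0, 0.9, 0, 0, 0]}}

```text
clock: 10.65
ee_pos: [0.5622, 0.1396, 0.1517]
orientation: [-2.335, -2.101, 0.001]
wrist_force: [-0.7, -0.9, -0.4]
gripper_width: 0.308
gripper_force: 25.2
```

>>> {"name": "apply_moves", "arguments": {"rows": [0, 0, 0, 0, 0, 0, 0, 0, 0, 0, 0, 0, 0, 0, 0, 0, 0, 0, 0, 0, 0, 0, 0, 0, 0, 0, 0, 0, 0, 0], "jaw": 0.1}}

```text
clock: 11.15
ee_pos: [0.5624, 0.1401, 0.1517]
orientation: [2.335, 2.102, 0.0]
wrist_force: [1.0, -0.1, 0.8]
gripper_width: 0.549
gripper_force: 0.0
```

>>> {"name": "apply_moves", "arguments": {"rows": [0, 0, -1.5, 0, 0, 0, 0, 0, -3, 0, 0, 0, -2.5, 0, -3, 0, 0, 0, -2.5, 0, -3, 0, 0, 0, -2.5, 0, -3, 0, 0, 0]}}

```text
clock: 11.65
ee_pos: [0.5543, 0.0628, 0.2421]
orientation: [2.337, 2.098, 0.0]
wrist_force: [0.5, 0.4, 0.1]
gripper_width: 0.549
gripper_force: 0.0
```

```bash
python3 - <<'E'
from h import *
from cell import status,vision
np.set_printoptions(precision=4,suppress=True)
o=status.get_obs();c=vision.calibration("wrist");print(o["ee_pos"],o["clock"])
I=vision.capture("wrist");p=proj(c,(.5625,.1397,.12));print(p)
x,y=p.astype(int);print(blobs(I,(0,0,110),(180,70,255),60,(x-25,max(y-25,0),x+25,y+25)))
cv2.imwrite("pics/w5.png",I[:,:,::-1])
for b in((.5575,-.2505),): print(rows(o,(*b,.20),down(-.105)))
E
```

```text
[0.5543 0.0628 0.2421] 11.65
[252.2983  87.5585]
[(array([230.8,  66.5]), np.int32(94), array([14, 16], dtype=int32)), (array([272.7,  65.3]), np.int32(63), array([12, 12], dtype=int32)), (array([253.7,  87.2]), np.int32(1217), array([38, 40], dtype=int32)), (array([230., 107.]), np.int32(69), array([11, 14], dtype=int32))]
[-10.371   1.226   1.409   0.001   0.     -0.003]
```

View pics/w5.png

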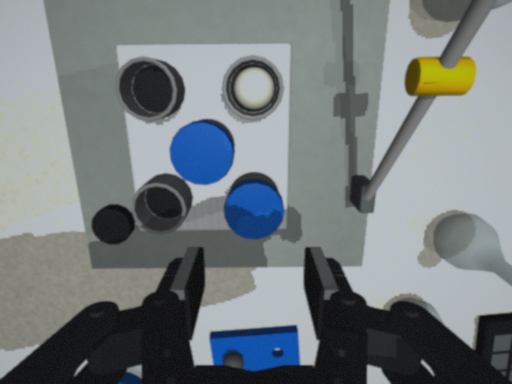

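The first ball sits centred in its jar at (254,87). Now the second.

>>> {"name": "apply_moves", "arguments": {"rows": [-10.37, 1.22, 0, 0, 0, 0, -10.37, 1.22, 0, 0, 0, 0, -10.37, 1.22, 0, 0, 0, 0, -10.37, 1.22, 0, 0, 0, 0, -10.37, 1.22, 0, 0, 0, 0, -10.37, 1.22, 1, 0, 0, 0, -10.37, 1.22, 3, 0, 0, 0, -10.37, 1.22, 4, 0, 0, 0, -10.37, 1.22, 4.5, 0, 0, 0, -10.37, 1.22, 4.5, 0, 0, 0, -10.37, 1.22, 4.5, 0, 0, 0]}}

```text
clock: 12.8
ee_pos: [0.5589, -0.2473, 0.1074]
orientation: [2.334, 2.102, 0.001]
wrist_force: [0.2, -0.0, 0.3]
gripper_width: 0.551
gripper_force: 0.0
```

```bash
python3 - <<'E'
from h import *
from cell import status,vision
np.set_printoptions(precision=4,suppress=True)
o=status.get_obs();c=vision.calibration("wrist");I=vision.capture("wrist")
print(o["ee_pos"],o["clock"])
for b in((.557,-.2505),(.556,-.307)):
    p=proj(c,(*b,.027));x,y=p.astype(int)
    for k in blobs(I,(0,0,110),(180,60,255),150,(x-35,y-35,x+35,min(y+35,384))): print(p,k,onz(c,k[0],.027),rows(o,(*onz(c,k[0],.027)[:2],.04),down(-.105)))
E
```

```text
[ 0.5589 -0.2473  0.1074] 12.8
[250.1212 217.3552] (array([251.5, 215.3]), np.int32(1164), array([40, 38], dtype=int32)) [ 0.5581 -0.2492  0.027 ] [-0.063 -0.025  2.246  0.001  0.     0.001]
[257.3196 291.4217] (array([257.9, 293.1]), np.int32(859), array([35, 33], dtype=int32)) [ 0.5563 -0.3084  0.027 ] [-2.034  0.122  2.246  0.001  0.     0.001]
[257.3196 291.4217] (array([259.2, 320.3]), np.int32(709), array([70, 13], dtype=int32)) [ 0.5549 -0.3315  0.027 ] [-2.803  0.156  2.246  0.001  0.     0.001]
```

>>> {"name": "apply_moves", "arguments": {"rows": [-0.05, -0.02, 1.2, 0, 0, 0, -0.05, -0.02, 2, 0, 0, 0, -0.05, -0.02, 2.22, 0, 0, 0, -0.05, -0.02, 2.22, 0, 0, 0]}}

```text
clock: 13.25
ee_pos: [0.558, -0.2491, 0.0407]
orientation: [2.334, 2.102, 0.0]
wrist_force: [0.2, 0.5, -0.0]
gripper_width: 0.548
gripper_force: 0.0
```

>>> {"name": "apply_moves", "arguments": {"rows": [0, 0, 0, 0, 0, 0, 0, 0, 0, 0, 0, 0, 0, 0, 0, 0, 0, 0, 0, 0, 0, 0, 0, 0, 0, 0, 0, 0, 0, 0], "jaw": -1, "grip_force": 25}}

```text
clock: 13.75
ee_pos: [0.5585, -0.2497, 0.0423]
orientation: [2.333, 2.1, 0.002]
wrist_force: [-4.3, 1.4, 9.9]
gripper_width: 0.303
gripper_force: 23.9
```

>>> {"name": "apply_moves", "arguments": {"rows": [0, 0, -1, 0, 0, 0, 0, 0, -2.5, 0, 0, 0, 0, 0, -4, 0, 0, 0, 0, 0, -5.5, 0, 0, 0, 0, 0, -6.5, 0, 0, 0, 0, 0, -6.5, 0, 0, 0, 0, 0, -6.5, 0, 0, 0]}}

```text
clock: 14.45
ee_pos: [0.558, -0.2494, 0.2364]
orientation: [2.333, 2.1, 0.002]
wrist_force: [0.1, -0.1, -1.3]
gripper_width: 0.301
gripper_force: 25.2
```

```bash
python3 - <<'E'
from h import *
from cell import status,vision
np.set_printoptions(precision=4,suppress=True)
o=status.get_obs();c=vision.calibration("wrist");print(o["ee_pos"],o["clock"])
print(proj(c,o["ee_pos"]-[0,0,.012]))
I=vision.capture("wrist");print(blobs(I,(0,0,110),(180,70,255),1000,(205,220,305,310)))
M=Ro.from_euler("z",-.1047);O=np.array([.532,.0997,0])
for mm in ((-.046,.043),(-.046,-.043)):
    P=O+M.apply([*mm,.18]);print(P,rows(o,P,down(-.105)))
E
```

```text
[ 0.558  -0.2494  0.2364] 14.45
[252.0989 266.3862]
[(array([254.9, 298.3]), np.int32(1251), array([60, 31], dtype=int32))]
[0.4907 0.1473 0.18  ] [12.917 -3.62   1.861  0.003  0.001  0.   ]
[0.4818 0.0617 0.18  ] [10.05  -3.62   1.863  0.003  0.001  0.   ]
```

>>> {"name": "apply_moves", "arguments": {"rows": [12.9, -3.62, 0, 0, 0, 0, 12.9, -3.62, 0, 0, 0, 0, 12.9, -3.62, 0, 0, 0, 0, 12.9, -3.62, 0, 0, 0, 0, 12.9, -3.62, 0, 0, 0, 0, 12.9, -3.62, 0, 0, 0, 0, 12.9, -3.62, 0, 0, 0, 0, 12.9, -3.62, 0, 0, 0, 0, 12.9, -3.62, 0, 0, 0, 0, 12.9, -3.62, 1, 0, 0, 0, 12.9, -3.62, 1.8, 0, 0, 0, 12.9, -3.62, 1.8, 0, 0, 0]}}

```text
clock: 15.7
ee_pos: [0.4879, 0.1462, 0.1776]
orientation: [-2.333, -2.1, 0.009]
wrist_force: [0.4, 1.1, -0.6]
gripper_width: 0.303
gripper_force: 25.2
```

```bash
python3 - <<'E'
from h import *
from cell import status,vision
np.set_printoptions(precision=4,suppress=True)
o=status.get_obs();c=vision.calibration("wrist");print(o["ee_pos"],o["clock"])
print(proj(c,o["ee_pos"]-[0,0,.012]))
I=vision.capture("wrist");print(blobs(I,(0,0,110),(180,70,255),600,(205,220,305,310)))
print(rows(o,(.4908,.1474,.151),down(-.105)))
cv2.imwrite("pics/w6.png",I[:,:,::-1])
E
```

```text
[0.4879 0.1462 0.1776] 15.7
[252.3202 266.3684]
[(array([253. , 273.7]), np.int32(3122), array([58, 73], dtype=int32))]
[ 0.053  0.096  0.888 -0.006  0.002  0.   ]
```

View pics/w6.png

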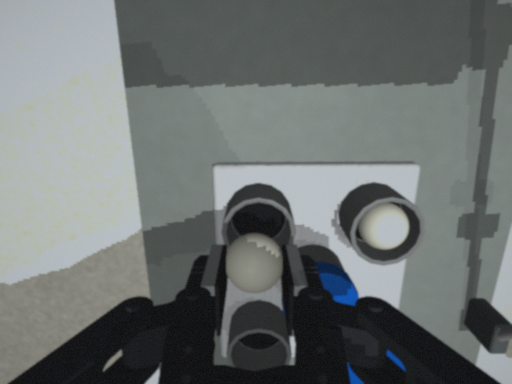

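The ball is held at (254,264), and the second jar is just beneath it at about (258,225), needing the ~3 mm correction I computed. I'll lower and release.

>>> {"name": "apply_moves", "arguments": {"rows": [0.05, 0.08, 0.3, 0, 0, 0, 0.05, 0.08, 0.88, 0, 0, 0, 0.05, 0.08, 0.88, 0, 0, 0, 0.05, 0.08, 0.88, 0, 0, 0]}}

```text
clock: 16.15
ee_pos: [0.4929, 0.1482, 0.1552]
orientation: [2.335, 2.101, 0.0]
wrist_force: [-0.4, 1.3, -0.4]
gripper_width: 0.301
gripper_force: 25.2
```

>>> {"name": "apply_moves", "arguments": {"rows": [0, 0, 0, 0, 0, 0, 0, 0, 0, 0, 0, 0, 0, 0, 0, 0, 0, 0, 0, 0, 0, 0, 0, 0, 0, 0, 0, 0, 0, 0], "jaw": 0.1}}

```text
clock: 16.65
ee_pos: [0.4927, 0.1483, 0.1547]
orientation: [2.335, 2.102, 0.0]
wrist_force: [-1.3, 0.9, 0.7]
gripper_width: 0.549
gripper_force: 0.0
```

>>> {"name": "apply_moves", "arguments": {"rows": [0, 0, -1.5, 0, 0, 0, 0, 0, -3, 0, 0, 0, -2.5, 0, -3, 0, 0, 0, -2.5, 0, -3, 0, 0, 0, -2.5, 0, -3, 0, 0, 0]}}

```text
clock: 17.15
ee_pos: [0.4846, 0.0713, 0.2451]
orientation: [2.337, 2.098, 0.0]
wrist_force: [0.0, -0.5, -0.4]
gripper_width: 0.551
gripper_force: 0.0
```

```bash
python3 - <<'E'
from h import *
from cell import status,vision
np.set_printoptions(precision=4,suppress=True)
o=status.get_obs();c=vision.calibration("wrist");print(o["ee_pos"],o["clock"])
I=vision.capture("wrist")
for P in((.4908,.1474,.12),(.5625,.1397,.12)):
  p=proj(c,P);x,y=p.astype(int)
  for k in blobs(I,(0,0,110),(180,70,255),300,(x-25,max(y-25,0),x+25,y+25)):print(p,k)
cv2.imwrite("pics/w7.png",I[:,:,::-1])
print(rows(o,(.5563,-.3075,.10),down(-.105)))
E
```

```text
[0.4846 0.0713 0.2451] 17.15
[249.7489  89.0975] (array([254.4,  87.1]), np.int32(1157), array([38, 39], dtype=int32))
[351.6279  89.0207] (array([354.5,  88.6]), np.int32(1151), array([38, 39], dtype=int32))
[-12.296   3.729   4.844   0.001   0.     -0.003]
```

Both balls show as full discs of the expected size inside their jars. Now the third.

>>> {"name": "apply_moves", "arguments": {"rows": [-12.3, 3.73, 0, 0, 0, 0, -12.3, 3.73, 0, 0, 0, 0, -12.3, 3.73, 0, 0, 0, 0, -12.3, 3.73, 0, 0, 0, 0, -12.3, 3.73, 0, 0, 0, 0, -12.3, 3.73, 0, 0, 0, 0, -12.3, 3.73, 0, 0, 0, 0, -12.3, 3.73, 1, 0, 0, 0, -12.3, 3.73, 2.5, 0, 0, 0, -12.3, 3.73, 4, 0, 0, 0, -12.3, 3.73, 4.6, 0, 0, 0, -12.3, 3.73, 4.6, 0, 0, 0]}}

```text
clock: 18.4
ee_pos: [0.5562, -0.3034, 0.1032]
orientation: [-2.33, -2.099, 0.003]
wrist_force: [0.7, -0.7, 0.2]
gripper_width: 0.551
gripper_force: 0.0
```

```bash
python3 - <<'E'
from h import *
from cell import status,vision
np.set_printoptions(precision=4,suppress=True)
o=status.get_obs();c=vision.calibration("wrist");I=vision.capture("wrist")
print(o["ee_pos"],o["clock"])
p=proj(c,(.5563,-.3075,.027));x,y=p.astype(int)
for k in blobs(I,(0,0,110),(180,60,255),150,(x-35,y-35,x+35,min(y+35,384))): print(p,k,onz(c,k[0],.027),rows(o,(*onz(c,k[0],.027)[:2],.041),down(-.105)))
E
```

```text
[ 0.5562 -0.3034  0.1032] 18.4
[254.0309 221.1235] (array([255.2, 218.1]), np.int32(1207), array([40, 39], dtype=int32)) [ 0.5573 -0.3055  0.027 ] [-0.072  0.052  2.074 -0.005 -0.002  0.001]
```

>>> {"name": "apply_moves", "arguments": {"rows": [0, 0, 0, 0, 0, 0, 0, 0, 0, 0, 0, 0, 0, 0, 0.8, 0, 0, 0]}}

```text
clock: 18.75
ee_pos: [0.56, -0.3062, 0.0867]
orientation: [2.33, 2.097, 0.004]
wrist_force: [0.8, -0.9, -0.3]
gripper_width: 0.548
gripper_force: 0.0
```

```bash
python3 - <<'E'
from h import *
from cell import status
o=status.get_obs();print(o["ee_pos"],rows(o,(.5570,-.306,.041),down(-.105)))
E
```

```text
[ 0.56001172 -0.3062087   0.08666256] [ 1.000e-03 -1.110e-01  1.521e+00  7.000e-03  3.000e-03  0.000e+00]
```

>>> {"name": "apply_moves", "arguments": {"rows": [0, -0.03, 0.8, 0, 0, 0, 0, -0.03, 1.3, 0, 0, 0, 0, -0.03, 1.35, 0, 0, 0, 0, -0.03, 1.35, 0, 0, 0]}}

```text
clock: 19.15
ee_pos: [0.557, -0.3051, 0.0432]
orientation: [2.334, 2.101, 0.001]
wrist_force: [0.4, -0.6, 0.3]
gripper_width: 0.553
gripper_force: 0.0
```

>>> {"name": "apply_moves", "arguments": {"rows": [0, 0, 0, 0, 0, 0, 0, 0, 0, 0, 0, 0, 0, 0, 0, 0, 0, 0, 0, 0, 0, 0, 0, 0, 0, 0, 0, 0, 0, 0], "jaw": -1, "grip_force": 25}}

```text
clock: 19.65
ee_pos: [0.5569, -0.3053, 0.0437]
orientation: [2.334, 2.101, 0.0]
wrist_force: [-4.3, 0.9, 7.8]
gripper_width: 0.304
gripper_force: 24.0
```

>>> {"name": "apply_moves", "arguments": {"rows": [0, 0, -1, 0, 0, 0, 0, 0, -2.5, 0, 0, 0, 0, 0, -4, 0, 0, 0, 0, 0, -5.5, 0, 0, 0, 0, 0, -6.5, 0, 0, 0, 0, 0, -6.5, 0, 0, 0, 0, 0, -6.5, 0, 0, 0]}}

```text
clock: 20.35
ee_pos: [0.5569, -0.3051, 0.2381]
orientation: [2.334, 2.101, 0.001]
wrist_force: [-0.4, -0.1, -1.1]
gripper_width: 0.298
gripper_force: 25.1
```

```bash
python3 - <<'E'
from h import *
from cell import status
o=status.get_obs();print(o["ee_pos"],o["clock"],o["gripper_width"])
print(rows(o,(.4823,.0620,.18),down(-.105)))
E
```

```text
[ 0.55686476 -0.30513212  0.23805655] 20.35 0.297903065626998
[ 1.1911e+01 -3.7580e+00  1.9190e+00  2.0000e-03  1.0000e-03  0.0000e+00]
```

>>> {"name": "apply_moves", "arguments": {"rows": [11.9, -3.76, 0, 0, 0, 0, 11.9, -3.76, 0, 0, 0, 0, 11.9, -3.76, 0, 0, 0, 0, 11.9, -3.76, 0, 0, 0, 0, 11.9, -3.76, 0, 0, 0, 0, 11.9, -3.76, 0, 0, 0, 0, 11.9, -3.76, 0, 0, 0, 0, 11.9, -3.76, 0, 0, 0, 0, 11.9, -3.76, 0, 0, 0, 0, 11.9, -3.76, 1, 0, 0, 0, 11.9, -3.76, 1.6, 0, 0, 0, 11.9, -3.76, 1.6, 0, 0, 0]}}

```text
clock: 21.55
ee_pos: [0.48, 0.0612, 0.1864]
orientation: [-2.333, -2.1, 0.006]
wrist_force: [0.1, -0.2, -0.5]
gripper_width: 0.299
gripper_force: 25.1
```

>>> {"name": "apply_moves", "arguments": {"rows": [0, 0, 0, 0, 0, 0, 0, 0, 0.2, 0, 0, 0, 0, 0, 0.2, 0, 0, 0, 0, 0, 0.2, 0, 0, 0]}}

```text
clock: 21.95
ee_pos: [0.4819, 0.0618, 0.1834]
orientation: [2.335, 2.101, 0.001]
wrist_force: [0.5, 0.4, -0.2]
gripper_width: 0.295
gripper_force: 25.1
```

```bash
python3 - <<'E'
from h import *
from cell import status,vision
np.set_printoptions(precision=4,suppress=True)
o=status.get_obs();c=vision.calibration("wrist");print(o["ee_pos"],o["clock"])
print(proj(c,o["ee_pos"]-[0,0,.012]))
I=vision.capture("wrist");print(blobs(I,(0,0,110),(180,70,255),600,(205,220,305,310)))
print(rows(o,(.4823,.0620,.152),down(-.105)))
E
```

```text
[0.4819 0.0618 0.1834] 21.95
[252.2022 266.3914]
[(array([253.7, 262.7]), np.int32(2197), array([51, 55], dtype=int32)), (array([256.4, 302.1]), np.int32(779), array([60, 33], dtype=int32))]
[ 0.006  0.012  1.047  0.    -0.    -0.   ]
```

>>> {"name": "apply_moves", "arguments": {"rows": [0, 0, 0.5, 0, 0, 0, 0, 0, 1.0, 0, 0, 0, 0, 0, 1.05, 0, 0, 0, 0, 0, 1.05, 0, 0, 0]}}

```text
clock: 22.4
ee_pos: [0.4817, 0.0619, 0.1519]
orientation: [-2.335, -2.102, 0.0]
wrist_force: [0.6, 0.8, -0.2]
gripper_width: 0.296
gripper_force: 25.1
```

>>> {"name": "apply_moves", "arguments": {"rows": [0, 0, 0, 0, 0, 0, 0, 0, 0, 0, 0, 0, 0, 0, 0, 0, 0, 0, 0, 0, 0, 0, 0, 0, 0, 0, 0, 0, 0, 0], "jaw": 0.1}}

```text
clock: 22.9
ee_pos: [0.4818, 0.0619, 0.1517]
orientation: [2.335, 2.102, 0.0]
wrist_force: [-0.8, 0.9, 0.6]
gripper_width: 0.552
gripper_force: 0.0
```

>>> {"name": "apply_moves", "arguments": {"rows": [0, 0, -1.5, 0, 0, 0, 0, 0, -3, 0, 0, 0, -2.5, 0, -4, 0, 0, 0, -4, 0, -4, 0, 0, 0, -5, 0, -4, 0, 0, 0, -5, 0, -4, 0, 0, 0, -5, 0, -4, 0, 0, 0]}}

```text
clock: 23.6
ee_pos: [0.4658, -0.0884, 0.2717]
orientation: [2.338, 2.098, 0.0]
wrist_force: [0.7, 0.4, 0.1]
gripper_width: 0.549
gripper_force: 0.0
```

```bash
python3 - <<'E'
from h import *
from cell import status,vision
np.set_printoptions(precision=4,suppress=True)
o=status.get_obs();c=vision.calibration("wrist");print(o["ee_pos"],o["clock"])
I=vision.capture("wrist");J=vision.capture("scene")
for P in((.4908,.1474,.12),(.5625,.1397,.12),(.482,.062,.12)):
  p=proj(c,P);x,y=p.astype(int)
  for k in blobs(I,(0,0,110),(180,70,255),200,(max(x-25,0),max(y-25,0),x+25,y+25)):print(p,k)
cv2.imwrite("pics/f.png",np.hstack([cv2.resize(I[:300],(400,234)),J[40:274,100:500]])[:,:,::-1])
E
```

```text
[ 0.4658 -0.0884  0.2717] 23.6
[ 251.5962 -177.4307] (array([250.1,  23.8]), np.int32(924), array([50, 28], dtype=int32))
[ 251.5962 -177.4307] (array([250.6,  63.4]), np.int32(2561), array([50, 54], dtype=int32))
[ 251.5962 -177.4307] (array([249.8, 161. ]), np.int32(6291), array([ 50, 138], dtype=int32))
[ 365.352  -177.5378] (array([366.2,  20.8]), np.int32(812), array([50, 32], dtype=int32))
[ 365.352  -177.5378] (array([362.5,  61.9]), np.int32(2340), array([50, 57], dtype=int32))
[ 365.352  -177.5378] (array([365.9, 159.3]), np.int32(6181), array([ 50, 140], dtype=int32))
```

View pics/f.png

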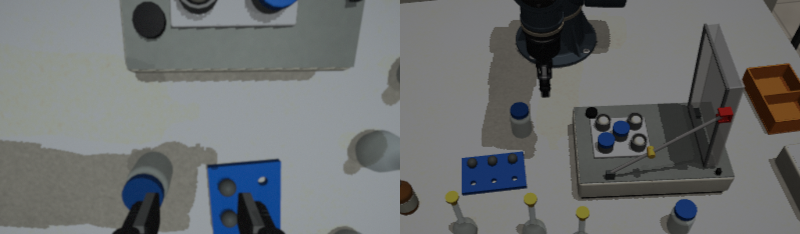

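The final view shows white balls in all three open jars at (604,122), (636,120) and (638,143). The rod is in the socket, the hood is up, and the steel balls are still in the rack. Handing in.

```bash
python3 - <<'E'
from h import *
from cell import vision,job
np.set_printoptions(precision=4,suppress=True)
c=vision.calibration("top");I=vision.capture("top");ok=0
for P in((.4908,.1474,.12),(.5625,.1397,.12),(.482,.062,.12)):
  p=proj(c,P);x,y=p.round().astype(int)
  for k in blobs(I,(0,0,110),(180,70,255),15,(x-5,y-5,x+6,y+6)):
    d=onz(c,k[0],.122)[:2]-P[:2];print(d,k[1]);ok+=np.linalg.norm(d)<.007
print(ok)
if ok==3: print(job.job_done())
E
```

```text
[0.0014 0.0009] 82
[-0.0007 -0.0003] 81
[0.0005 0.0054] 38
3
the job is handed in; nothing more can be done
None
```

The job is handed in at about 24 s of the allowed 72 s: the prop rod is up in the hood's socket and each open jar holds a white ball, with the third one measured least cleanly (about 5 mm off the jar's centre, partial view, 9 mm allowed); no verdict was returned.

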